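Hang up the hold-down bail and unscrew the spares jar

ROBOT

A 6-joint arm with a two-finger parallel gripper is mounted at the origin on the work surface. World frame = base frame: x ahead of the robot, y to its left, z up, the work surface at z = 0. Lengths are in m, angles in degrees, forces in N, time in s.
With the tool pointing down it reaches from about 0.375 to 0.925 m from the base axis. Payload 5.7 kg.
Tool frame: the origin (TCP) lies midway between the tips of the shut fingers; the grasp point (between the pads) lies 19 mm behind it; z points along the fingers, y is the line along which they close (so a half turn about z gives the same grasp; the last joint's range is limited). The gripper opens to 88 mm and grips with 3 to 60 N. Pads are 20 mm wide; open, the fingers measure 115 mm over their backs; the gripper's body (75 mm by 178 mm) begins 61 mm behind the grasp point.
Start: joints at [-83.658, 20.558, 86.54, -0, 72.909, -6.595], TCP at [0.134, -0.585, 0.223] pointing down, gripper open.
Joint ranges: [-170.27, 170.27], [-57.76, 135], [12.27, 136.19], [-55.21, 235.2], [11.17, 155.16], [-170.74, 170.74]. Speed limits (degrees/s): [136.94, 136.94, 180, 180, 180, 180].

INTERFACE

Orientations are given as [roll, pitch, yaw] about the fixed x, y, z axes, in that order (R = Rz(yaw) Ry(pitch) Rx(roll)).
In Python, from rig import r, vision gives the robot as it stands. The module is installed in compiled form; this text tells all that it offers.
- The arm moves only by the tool servo_tool, never from a script. Its argument "plan" is a list of rows, each an object with "rot": the turn, a rotation vector about the tool's x, y, z in rad, a list of three; "dp": the shift along the tool's x, y, z in mm, a list of three; "grip": the opening, from -1 (shut) to 1 (fully open). In form: [{"rot": [wx, wy, wz], "dp": [x, y, z], "grip": grip}, ...]. A call has 1 to 8 rows; each row is the pose to reach, as a shift and turn from the pose commanded when the call began, along the tool's axes at that moment; what a row does not reach only later rows make up. A row lasts 1/12 s, in which the tool goes at most 41.7 mm and 7.16 degrees, less where a joint would pass 70% of its speed; a pose out of reach is approached as far as the arm can. A call with a gripper value outside its range is refused whole. The fingers move at their own pace and stop on an object; "squeeze" is the grip in N (left out, the last holds). Time passes only in rows, so rows that repeat a pose let the fingers close. It gives the time, the measured TCP pose, the force, the opening and the grip force at its end, in the units of the state.
- r.state(): the state, without advancing time (a new reading comes with each control period).
- vision.get_image(name): name is "side" or "top" or "wrist"; returns the picture (384x512x3 uint8, blue, green, red); there is no depth.
- vision.camera_info(name): a dict with "mtx" (3x3 intrinsics, pixels), "R" (3x3) and "t" (3): a world point X has camera coordinates R X + t. Camera axes: x right, y down, z forward; pixel columns grow to the right and rows downward; lengths in m; the calibration is good to about 2 mm. The wrist camera is an equidistant fisheye: a pixel r from the principal point sees the ray r / f radians off the axis. A picture is of the moment at which its call begins: read the wrist's pose just before it. camera_info takes no time and is no camera call; for the wrist camera it gives the pose at the moment of the call.
- r.sign_off(): hands the job in; it is judged then, once.
The state is a dict: "time_s": time; "joints": joint angles; "dq": joint speeds; "effort": joint torques, N m; "ee_pos": TCP position; "tcp_rot": TCP orientation; "wrist_force": force on the tool from outside, world axes, zero at the start; "moment": the same for the moment, N m; "grip_width": finger opening in m; "gripper_force": force on a finger pad.
Only numpy, scipy, OpenCV 4.12 (cv2) and the standard library are available. Lean on these libraries where they do the work, as an engineer would, in place of code of your own. Each camera call takes 0.05 s, during which the arm holds its last target. There are 200 camera calls.

TASK

The jar of spares stands in its wooden stand with a yellow U-shaped hold-down bail astride it. Lift the bail off and hang it over the horizontal rail, legs down on either side of the bar, and leave it hanging there; then, with the stand bracing the jar, unscrew the tight red cap anticlockwise until its thread lets go, and lift it straight up. Finish while still holding the cap in the gripper, level and clear of the jar, about 2 cm above its mouth; leave the jar in its stand and the other things on the bench alone.

Things in the scene. Friction and masses are not known exactly. Their poses are not given: they have to be found in the camera images.
- stand: Wooden jar stand fixed to the bench, 116 (x) by 92 (y) by 38 mm high; origin at the centre of its underside. A square socket 68 mm wide in its middle (floor 8 mm above the bench) braces the jar against turning. Slots at its two x ends, 16 mm deep with 1.5 mm play, hold the bail's feet loosely.
- bail: Loose yellow steel bail, an upside-down U, about 0.28 kg, 92 mm wide along x: two flat legs 96 mm long, 20 mm wide (y), 6 mm thick, 80 mm apart inside, under a flat crossbar (96 to 102 mm above the feet). Origin midway between the legs at foot level, z up. At the start its feet stand in the stand's slots, 22 mm above the bench; it lifts straight off; feet must rise 75 mm to clear the cap.
- bail_grip (a point): Middle of the black rubber grip block on top of the bail's crossbar, 114 mm above the feet: 44 mm (bail x) by 24 mm (bail y) by 24 mm high (102 to 126 mm above the feet). Pinch it across its 24 mm.
- bail_saddle (a point): Middle of the underside of the bail's crossbar, 96 mm above the feet: it rests on the top of the rail's bar when hung, crossbar across the bar.
- rail: Fixed galvanized rail: a level square bar of 20 by 20 mm, 240 mm long along its own y, top face 150 mm above the bench, on two posts 20 mm thick at its ends (post centres 110 mm either side of the middle, so 200 mm is free between them). Origin on the bench under the middle of the bar.
- rail_mid (a point): Middle of the top face of the rail's bar, 150 mm above the bench; here the middle of the crossbar's underside may rest (anywhere between the posts will do).
- jar: Loose square white plastic jar, green band, about 0.45 kg: body 66 by 66 by 62 mm high with a flat shoulder, round neck 41 mm across on top with an outside three-start thread. Origin at the centre of its underside, which is 8 mm above the bench when seated in the stand; z up.
- jar_mouth (a point): Centre of the jar's mouth at the rim of the neck, 82 mm above the jar's underside (90 mm above the bench when seated). A spring-loaded black rubber seal in the mouth stands up to 5 mm proud of the rim once the cap is off.
- cap: Red round screw cap, 58 mm across, 24 mm high, about 40 g, 18 facets. Origin at the centre of its open underside, z up. Screwed on, the underside is about 72 mm above the bench, 18 mm below the jar's rim and only 2 mm above the jar's shoulder: keep the fingertips off the shoulder. The cap is 22 mm below the crossbar of the bail at the start.
- cap_top (a point): Centre of the cap's top, 24 mm above its underside. Right-handed thread: anticlockwise from above the cap rises 4.2 mm per rad and comes free 1.0 to 1.4 rad from its start; 1.6 rad does no harm. A spring seal (up to 14 N) makes the first half turn stiffly: up to 0.5 N m, grip 40 N or more. It stays put if let go part-way. Pulled up while the thread holds, it lifts the jar too.
- pump: Bystander: blue plastic pump lying down, about 250 mm long along its x, 40 mm high; origin under its middle.
- tyre_lever: Bystander: flat steel tyre lever, 130 mm long along its x, 10 mm high; origin under its middle.
- mallet: Bystander: small rubber-tipped mallet lying down, 240 mm long along its x, 48 mm high; origin under the handle.
- bottle_cage: Bystander: aluminium bottle cage lying on its back, 130 mm long along its x, 80 mm wide, 73 mm high; origin under its middle.
- patch_tin: Bystander: small orange puncture-patch tin with a steel lid, 70 x 45 x 24 mm; origin at the centre of its underside.
Mind the look-alikes: they are no part of the job. There is more than one size of the cap; the one meant has the size given above.

How it is judged:
By the outcome, as a careful person would: the job done as asked, in the order asked, and still so for the second after the job is handed in, while the arm keeps its last pose, push and grip.
It also fails if it takes over 64 s, if anything falls off the work surface, if the arm or the gripper's body presses on something with over 40 N, if the wrist force passes 120 N, or if a joint passes its speed limit or range.

## Working session

There is one attempt and no reset: what is moved stays moved. The work goes in short steps, Python scripts to look and compute and a tool call to move; the robot and the scene stay as the last step left them, time stands still between calls to the robot, and variables do not carry over. Pictures are saved under pics/ and viewed, at most 10 in all, crops included, and the job is handed in when it is done.

Besides the shell and the picture viewer there is one more tool, called after "Request:" as name(argument=value, ...), one argument or row to a line, values as JSON. servo_tool: Moves the arm, as the interface text tells. Its arguments: {"type":"object","properties":{"plan":{"type":"array","items":{"type":"object","properties":{"rot":{"type":"array","items":{"type":"number"}},"dp":{"type":"array","items":{"type":"number"}},"grip":{"type":"number"}}}},"squeeze":{"type":"number"}},"required":["plan"]}

```bash
mkdir -p pics; python3 - <<'E'
from rig import r, vision
import cv2, numpy as np
for n in ("side","top","wrist"):
    i=vision.camera_info(n); print(n,{k:np.round(np.array(v),4).tolist() for k,v in i.items()})
    cv2.imwrite(f"pics/{n}0.png",vision.get_image(n))
s=r.state(); print({k:np.round(v,3).tolist() for k,v in s.items()})
a=[cv2.imread(f"pics/{n}0.png") for n in("side","top")]
E
```

```text
side {'mtx': [[397.4469, 0.0, 257.5985], [0.0, 397.4469, 200.9874], [0.0, 0.0, 1.0]], 'R': [[-0.8793, -0.4762, 0.0079], [-0.3471, 0.6293, -0.6954], [0.3261, -0.6142, -0.7186]], 't': [0.4809, 0.2825, 1.0676]}
top {'mtx': [[407.975, 0.0, 257.8306], [0.0, 407.975, 192.1586], [0.0, 0.0, 1.0]], 'R': [[-0.0279, -0.9996, 0.0064], [-0.9972, 0.0274, -0.0698], [0.0696, -0.0084, -0.9975]], 't': [0.0116, 0.582, 1.495]}
wrist {'mtx': [[297.3186, 0.0, 253.4521], [0.0, 297.3186, 185.5188], [0.0, 0.0, 1.0]], 'R': [[0.2239, -0.9746, -0.0018], [-0.9364, -0.2156, 0.2769], [-0.2703, -0.0603, -0.9609]], 't': [-0.5994, -0.0318, 0.3905]}
{'time_s': 0.15, 'joints': [-83.655, 20.589, 86.583, -0.001, 72.908, -6.594], 'dq': [0.032, -0.106, -0.204, 0.002, -0.113, 0.146], 'effort': [0.0, -51.575, -27.101, 0.067, 0.031, -0.0], 'ee_pos': [0.134, -0.584, 0.222], 'tcp_rot': [-179.92, -0.008, 12.939], 'wrist_force': [-0.28, 0.711, -0.0], 'moment': [-0.033, -0.018, -0.006], 'gripper_force': 0.0, 'grip_width': 0.088}
```

View pics/side0.png

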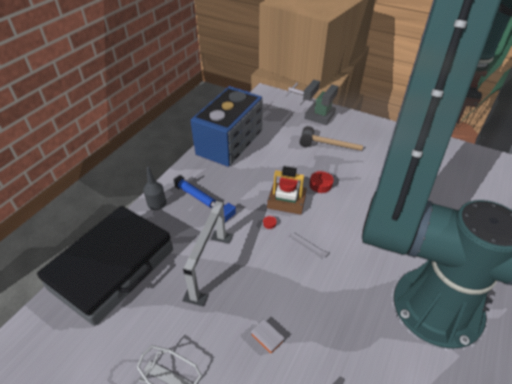

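View pics/top0.png

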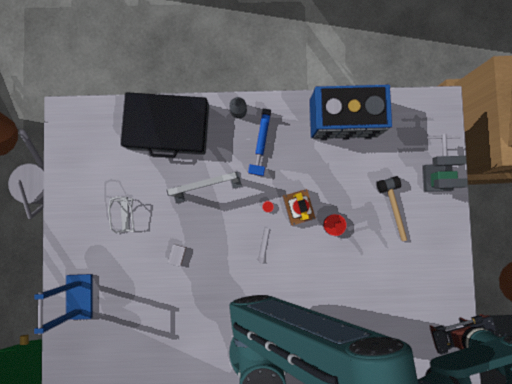

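The side view shows the stand, bail and jar at about (288,190). The rail bar runs from (217,208) to (192,262). In the top view the stand is at (299,207) and the rail runs from (170,192) to (238,179).

Things that could be taken for the cap (top-view pixels):
- The red cap on the jar under the bail at (299,207). This is the one described.
- A small loose red cap at (267,207).
- A large red cap or dish at (335,225).

I choose the cap under the bail and check it in a close crop.

```bash
python3 - <<'E'
import cv2, numpy as np
s=cv2.imread("pics/side0.png");t=cv2.imread("pics/top0.png")
def c(im,x,y,w,h,k): return cv2.resize(im[y:y+h,x:x+w],(w*k,h*k),interpolation=cv2.INTER_CUBIC)
a=c(s,262,160,50,60,8)[:, :400]   # 400x480
b=c(t,275,180,50,60,8)
cv2.imwrite("pics/crop1.png",np.hstack([a,b]))
a=c(s,170,190,75,120,5) ;b=c(t,160,165,85,40,5)
m=np.zeros((600,800,3),np.uint8); m[:600,:375]=a; m[:200,375:800]=b
cv2.imwrite("pics/crop2.png",m)
E
```

```text
(no output)
```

View pics/crop1.png

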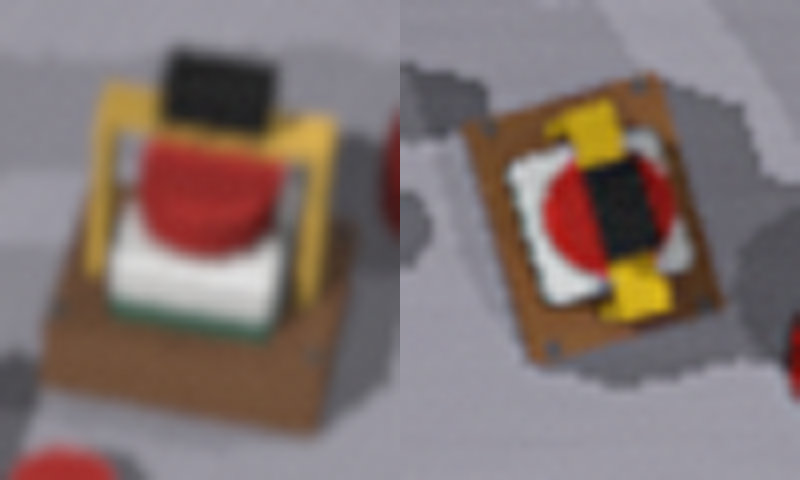

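View pics/crop2.png

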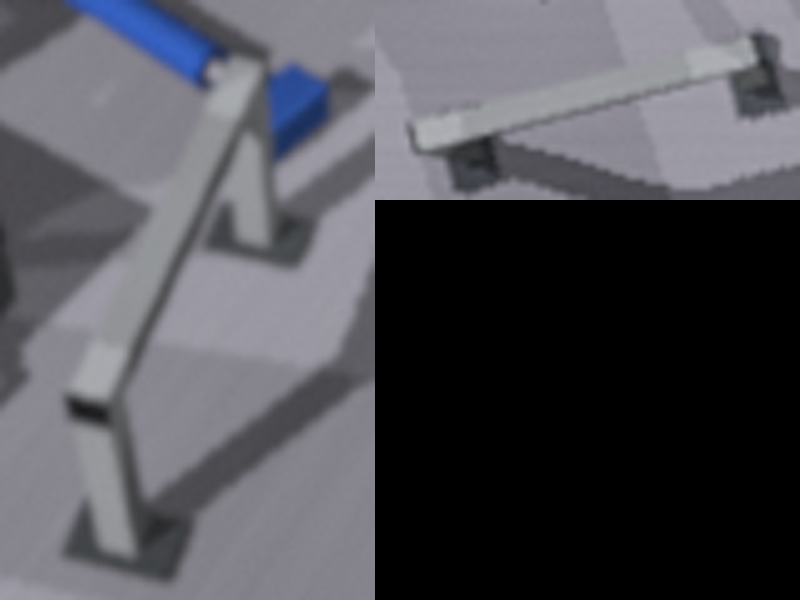

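The crop confirms the choice: the red cap sits on the white jar under the yellow bail, and the small loose cap only shows at the edge. The grip block is at crop (219,92) in the side view and (622,208) in the top view. The rail bar ends are at side crop (92,397) and (248,60), and top crop (415,137) and (753,50).

```bash
cat > h.py <<'E'
import numpy as np, cv2
from rig import r, vision
from scipy.optimize import least_squares
I={n:vision.camera_info(n) for n in("side","top")}
def proj(n,X):
    i=I[n]; c=np.asarray(X)@np.array(i["R"]).T+np.ravel(i["t"]); p=c@np.array(i["mtx"]).T; return p[...,:2]/p[...,2:]
def tri(ps,pt):
    P=[np.array(I[n]["mtx"])@np.c_[np.array(I[n]["R"]),np.ravel(I[n]["t"])] for n in("side","top")]
    X=cv2.triangulatePoints(*P,np.array(ps,float),np.array(pt,float)).ravel(); X=X[:3]/X[3]
    return X
def ray(n,p,z):
    i=I[n];R=np.array(i["R"]);C=-R.T@np.ravel(i["t"]);d=R.T@np.linalg.solve(np.array(i["mtx"]),[*p,1]);return C+d*(z-C[2])/d[2]
E
python3 - <<'E'
from h import *
np.set_printoptions(precision=4,suppress=True)
s1=lambda x,y:np.array([262+x/8-.44,160+y/8-.44]); t1=lambda x,y:np.array([275+(x-400)/8-.44,180+y/8-.44])
s2=lambda x,y:np.array([170+x/5-.4,190+y/5-.4]); t2=lambda x,y:np.array([160+(x-375)/5-.4,165+y/5-.4])
print("grip",tri(s1(219,92),t1(622,208)))
a=tri(s2(92,397),t2(415,137));b=tri(s2(248,60),t2(753,50));print("rail",a,b,np.linalg.norm(b-a),(a+b)/2,np.degrees(np.arctan2(*(b-a)[1::-1])))
# stand corners top
c=[ray("top",t1(*p),.038) for p in((460,125),(535,360),(725,305),(655,75))];print("stand",np.array(c),np.mean(c,0))
for i in range(4):
    d=c[(i+1)%4]-c[i];print(np.linalg.norm(d),np.degrees(np.arctan2(d[1],d[0])))
print("stand near corners tri", *[ray("side",s1(*p),.038) for p in((45,325),(325,375),(355,235))])
e=[ray("top",t1(*p),.124) for p in((585,100),(640,315))];print("bail ends",e)
E
```

```text
grip [ 0.5227 -0.1545  0.1391]
rail [0.5798 0.3007 0.1526] [0.6339 0.0714 0.1521] 0.23562440867326925 [0.6069 0.1861 0.1523] -76.71209175973222
stand [[ 0.5673 -0.0929  0.038 ]
 [ 0.4589 -0.1237  0.038 ]
 [ 0.4815 -0.2114  0.038 ]
 [ 0.5878 -0.1832  0.038 ]] [ 0.5239 -0.1528  0.038 ]
0.1126735059402056 -164.13660744708295
0.09060650301056881 -75.53782326149637
0.1099737369739895 14.859119361448323
0.09263831333640866 102.81137712030673
stand near corners tri [ 0.5656 -0.0991  0.038 ] [ 0.455  -0.1283  0.038 ] [ 0.4767 -0.2078  0.038 ]
bail ends [array([ 0.5714, -0.1415,  0.124 ]), array([ 0.478, -0.162,  0.124])]
```

Grip height 0.139 m (expected 0.136) and rail top 0.152 m (expected 0.150), so both measurements hold. The stand's yaw is about 14.5°, and the rail's is 13.3°. I move above the bail.

Request:
servo_tool(
  plan=[
    {"rot":[0,0,-0.026],"dp":[476,-334,-30],"grip":1},
    {"rot":[0,0,-0.026],"dp":[476,-334,-30],"grip":1},
    {"rot":[0,0,-0.026],"dp":[476,-334,-30],"grip":1},
    {"rot":[0,0,-0.026],"dp":[476,-334,-30],"grip":1},
    {"rot":[0,0,-0.026],"dp":[476,-334,-30],"grip":1},
    {"rot":[0,0,-0.026],"dp":[476,-334,-30],"grip":1},
    {"rot":[0,0,-0.026],"dp":[476,-334,-30],"grip":1},
    {"rot":[0,0,-0.026],"dp":[476,-334,-30],"grip":1},
  ],
)

```text
time_s: 0.82
ee_pos: [0.3579, -0.3355, 0.2399]
tcp_rot: [-180.0, -0.0, 14.4]
wrist_force: [1.6, -0.3, 0.2]
grip_width: 0.0879
gripper_force: 0.0
```

```bash
cat >> h.py <<'E'
from scipy.spatial.transform import Rotation as Ro
def go(p,yaw):
    s=r.state();T=Ro.from_euler("xyz",s["tcp_rot"],degrees=True);G=Ro.from_euler("xyz",[180,0,yaw],degrees=True)
    print("t",round(s["time_s"],2),"at",np.round(s["ee_pos"],4),np.round(s["tcp_rot"],2),"F",np.round(s["wrist_force"],1),"w",s["grip_width"],"g",s["gripper_force"])
    print("dp",np.round(T.inv().apply(np.array(p)-s["ee_pos"])*1000,1),"rot",np.round((T.inv()*G).as_rotvec(),3),"j6",round(s["joints"][5],1))
E
python3 -c "
from h import *
go([.523,-.153,.25],14.5)"
```

```text
t 0.82 at [ 0.3579 -0.3355  0.2399] [-179.99   -0.     14.4 ] F [ 1.6 -0.3  0.2] w 0.08786419718470981 g 0.0
dp [ 205.3 -135.7  -10.1] rot [-0.    -0.    -0.002] j6 24.4
```

Request:
servo_tool(
  plan=[
    {"rot":[0,0,0],"dp":[200,-132,-10],"grip":1},
    {"rot":[0,0,0],"dp":[200,-132,-10],"grip":1},
    {"rot":[0,0,0],"dp":[200,-132,-10],"grip":1},
    {"rot":[0,0,0],"dp":[200,-132,-10],"grip":1},
    {"rot":[0,0,0],"dp":[200,-132,-10],"grip":1},
    {"rot":[0,0,0],"dp":[200,-132,-10],"grip":1},
    {"rot":[0,0,0],"dp":[200,-132,-10],"grip":1},
    {"rot":[0,0,0],"dp":[200,-132,-10],"grip":1},
  ],
)

```text
time_s: 1.48
ee_pos: [0.5185, -0.1584, 0.2495]
tcp_rot: [-180.0, 0.0, 14.6]
wrist_force: [-0.5, -0.4, 0.2]
grip_width: 0.0878
gripper_force: 0.0
```

```bash
python3 - <<'E'
from h import *
go([.523,-.153,.25],14.5)
np.set_printoptions(precision=5,suppress=True)
i=vision.camera_info("wrist"); im=vision.get_image("wrist")
np.savez("w1.npz",**{k:np.array(v) for k,v in i.items()}); print("cam",-np.array(i["R"]).T@np.ravel(i["t"]))
cv2.imwrite("pics/w1raw.png",im); cv2.imwrite("pics/w1.png",cv2.resize(im,(800,600),interpolation=cv2.INTER_CUBIC))
E
```

```text
t 1.48 at [ 0.5185 -0.1584  0.2495] [-1.7998e+02  3.0000e-02  1.4630e+01] F [-0.5 -0.4  0.2] w 0.0877515580120804 g 0.0
dp [ 5.7 -4.1 -0.5] rot [-0.     0.     0.002] j6 51.1
cam [ 0.59369 -0.13925  0.41056]
```

View pics/w1.png

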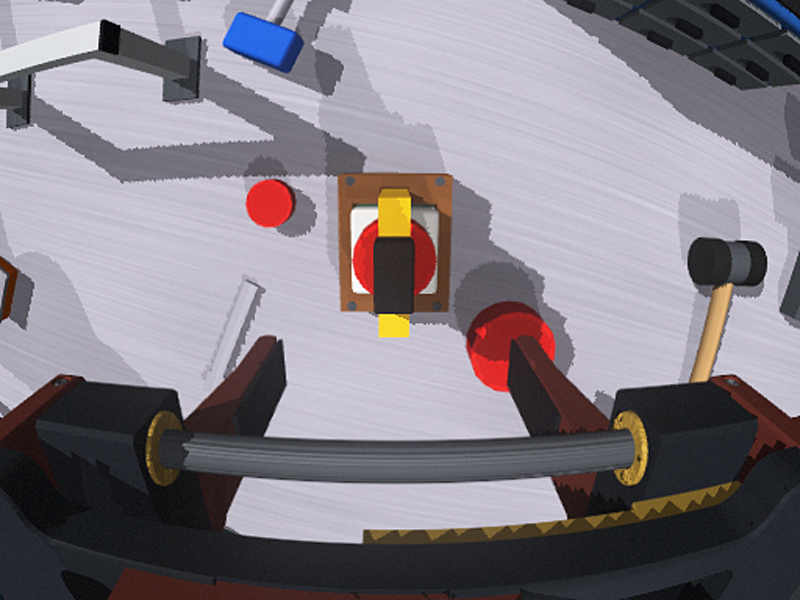

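The wrist view shows the crossbar running vertically from (395,188) to (394,338). The back edge of the grip block's top is at (394,313), and the cap under it is centred at about (395,257). The loose caps are at (270,203) and (510,345).

```bash
cat >> h.py <<'E'
def wray(f,p,z,k=1.5625):
    w=np.load(f);K=w["mtx"];R=w["R"];C=-R.T@np.ravel(w["t"]);u=((p[0]+.5)/k-.5-K[0,2],(p[1]+.5)/k-.5-K[1,2]);q=np.hypot(*u);th=q/K[0,0]
    d=R.T@np.array([np.sin(th)*u[0]/q,np.sin(th)*u[1]/q,np.cos(th)]);return C+d*(z-C[2])/d[2]
E
python3 - <<'E'
from h import *
np.set_printoptions(precision=4,suppress=True)
f="w1.npz"
a=wray(f,(395,188),.124);b=wray(f,(394.5,338),.124);print("crossbar",a,b,(a+b)/2,np.linalg.norm(a-b),np.degrees(np.arctan2(*(a-b)[1::-1])))
g=[wray(f,p,.148) for p in((375,313),(413,313))];m=np.mean(g,0);y=np.radians(14.5);print("grip back",g,m+.022*np.array([np.cos(y),np.sin(y),0]))
c=[wray(f,p,.038) for p in((341,174),(451,175),(449,311),(341,311))];print("stand",np.mean(c,0));
for i in range(4):
    d=c[(i+1)%4]-c[i];print(np.linalg.norm(d),np.degrees(np.arctan2(d[1],d[0])))
s=r.state();print(s["ee_pos"]); go([*((a+b)/2)[:2],.122],14.5)
E
```

```text
crossbar [ 0.5764 -0.1428  0.124 ] [ 0.4812 -0.1673  0.124 ] [ 0.5288 -0.155   0.124 ] 0.09826471858272416 14.393914869146766
grip back [array([ 0.5033, -0.1496,  0.148 ]), array([ 0.509 , -0.1716,  0.148 ])] [ 0.5275 -0.1551  0.148 ]
stand [ 0.5269 -0.1559  0.038 ]
0.08775017367164177 -75.90575587354432
0.11406708778932545 -164.7920960893943
0.09182118771519951 104.63805700247791
0.11493192145078344 13.171997261233646
[ 0.5176 -0.1594  0.2494]
t 1.53 at [ 0.5176 -0.1594  0.2494] [-179.99    0.06   14.53] F [-0.2 -0.5 -0. ] w 0.08784820439689577 g 0.0
dp [ 12.1  -1.3 127.4] rot [-0.     0.001  0.001] j6 51.1
```

Request:
servo_tool(
  plan=[
    {"rot":[0,0,0],"dp":[10,-1.5,40],"grip":1},
    {"rot":[0,0,0],"dp":[10,-1.5,80],"grip":1},
    {"rot":[0,0,0],"dp":[10,-1.5,110],"grip":1},
    {"rot":[0,0,0],"dp":[10,-1.5,127],"grip":1},
    {"rot":[0,0,0],"dp":[10,-1.5,127],"grip":1},
    {"rot":[0,0,0],"dp":[10,-1.5,127],"grip":1},
  ],
)

```text
time_s: 2.03
ee_pos: [0.5257, -0.1567, 0.1222]
tcp_rot: [-179.9, 0.1, 14.3]
wrist_force: [0.2, -0.7, -0.3]
grip_width: 0.0877
gripper_force: 0.0
```

Request:
servo_tool(
  plan=[
    {"rot":[0,0,0],"dp":[0,0,0],"grip":-1},
    {"rot":[0,0,0],"dp":[0,0,0],"grip":-1},
    {"rot":[0,0,0],"dp":[0,0,0],"grip":-1},
    {"rot":[0,0,0],"dp":[0,0,0],"grip":-1},
    {"rot":[0,0,0],"dp":[0,0,0],"grip":-1},
    {"rot":[0,0,0],"dp":[0,0,0],"grip":-1},
    {"rot":[0,0,0],"dp":[0,0,0],"grip":-1},
    {"rot":[0,0,0],"dp":[0,0,0],"grip":-1},
  ],
  squeeze=30,
)

```text
time_s: 2.7
ee_pos: [0.5272, -0.1557, 0.1229]
tcp_rot: [-180.0, -0.0, 14.4]
wrist_force: [0.0, -0.6, 0.7]
grip_width: 0.0381
gripper_force: 0.0
```

Request:
servo_tool(
  plan=[
    {"rot":[0,0,0],"dp":[0,0,0],"grip":-1},
    {"rot":[0,0,0],"dp":[0,0,0],"grip":-1},
    {"rot":[0,0,0],"dp":[0,0,0],"grip":-1},
    {"rot":[0,0,0],"dp":[0,0,0],"grip":-1},
    {"rot":[0,0,0],"dp":[0,0,0],"grip":-1},
    {"rot":[0,0,0],"dp":[0,0,0],"grip":-1},
  ],
)

```text
time_s: 3.2
ee_pos: [0.5271, -0.1557, 0.1227]
tcp_rot: [-180.0, 0.0, 14.4]
wrist_force: [0.3, -0.2, -0.4]
grip_width: 0.0236
gripper_force: 30.0
```

Request:
servo_tool(
  plan=[
    {"rot":[0,0,0],"dp":[0,0,-8],"grip":-1},
    {"rot":[0,0,0],"dp":[0,0,-18],"grip":-1},
    {"rot":[0,0,0],"dp":[0,0,-35],"grip":-1},
    {"rot":[0,0,0],"dp":[0,0,-60],"grip":-1},
    {"rot":[0,0,0],"dp":[0,0,-90],"grip":-1},
    {"rot":[0,0,0],"dp":[0,0,-120],"grip":-1},
    {"rot":[0,0,0],"dp":[0,0,-145],"grip":-1},
    {"rot":[0,0,0],"dp":[0,0,-165],"grip":-1},
  ],
)

```text
time_s: 3.87
ee_pos: [0.5276, -0.156, 0.2912]
tcp_rot: [179.9, -0.1, 14.4]
wrist_force: [0.7, 0.1, -3.4]
grip_width: 0.0238
gripper_force: 30.0
```

```bash
python3 - <<'E'
from h import *
go([.6069,.186,.2875],13.3)
cv2.imwrite("pics/side1.png",vision.get_image("side"));cv2.imwrite("pics/top1.png",vision.get_image("top"))
a=cv2.imread("pics/side1.png")[100:280,150:390];b=cv2.imread("pics/top1.png")[130:280,150:390]
m=np.zeros((600,800,3),np.uint8);a=cv2.resize(a,(400,300),interpolation=3);b=cv2.resize(b,(400,250),interpolation=3);m[:300,:400]=a;m[:250,400:]=b
cv2.imwrite("pics/m1.png",m[:300])
E
```

```text
t 3.87 at [ 0.5276 -0.156   0.2912] [ 1.799e+02 -1.400e-01  1.443e+01] F [ 0.7  0.1 -3.4] w 0.02384492038898088 g 29.998653531074524
dp [ 162.  -311.4    3.6] rot [ 0.002 -0.002  0.02 ] j6 51.9
```

View pics/m1.png

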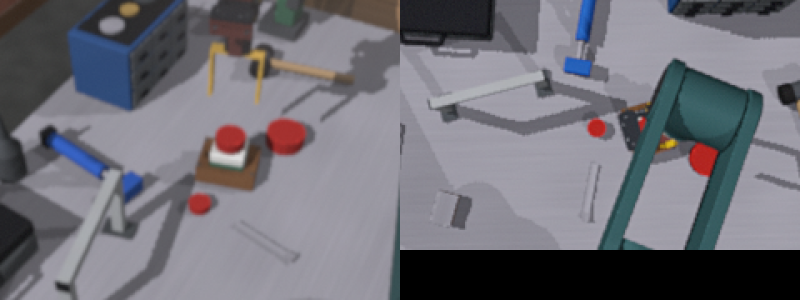

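The bail hangs level in the gripper, and the jar with its red cap is still in the stand at crop (228,150). I carry it to the rail.

Request:
servo_tool(
  plan=[
    {"rot":[0,0,0.003],"dp":[10,-20,3],"grip":-1},
    {"rot":[0,0,0.006],"dp":[28,-54,3],"grip":-1},
    {"rot":[0,0,0.01],"dp":[46,-89,3],"grip":-1},
    {"rot":[0,0,0.012],"dp":[64,-124,3],"grip":-1},
    {"rot":[0,0,0.015],"dp":[82,-158,3],"grip":-1},
    {"rot":[0,0,0.018],"dp":[100,-193,3],"grip":-1},
    {"rot":[0,0,0.02],"dp":[118,-227,3],"grip":-1},
    {"rot":[0,0,0.02],"dp":[132,-254,3],"grip":-1},
  ],
)

```text
time_s: 4.63
ee_pos: [0.591, 0.126, 0.2833]
tcp_rot: [-179.9, 0.1, 13.3]
wrist_force: [0.7, -0.9, -3.0]
grip_width: 0.0239
gripper_force: 30.0
```

Request:
servo_tool(
  plan=[
    {"rot":[0,0,0],"dp":[12,-23,0],"grip":-1},
    {"rot":[0,0,0],"dp":[22,-42,0],"grip":-1},
    {"rot":[0,0,0],"dp":[28,-52,0],"grip":-1},
    {"rot":[0,0,0],"dp":[31,-56,0],"grip":-1},
    {"rot":[0,0,0],"dp":[31,-56,0],"grip":-1},
    {"rot":[0,0,0],"dp":[31,-56,0],"grip":-1},
  ],
)

```text
time_s: 5.13
ee_pos: [0.6087, 0.1837, 0.2843]
tcp_rot: [180.0, 0.1, 13.3]
wrist_force: [0.3, 0.2, -3.1]
grip_width: 0.0239
gripper_force: 30.0
```

```bash
python3 - <<'E'
from h import *
go([.6069,.186,.165],13.3)
i=vision.camera_info("wrist"); im=vision.get_image("wrist")
np.savez("w2.npz",**{k:np.array(v) for k,v in i.items()})
cv2.imwrite("pics/w2.png",np.hstack([cv2.resize(im,(400,300),interpolation=3),cv2.resize(vision.get_image("side")[100:280,100:340],(400,300),interpolation=3)]))
E
```

```text
t 5.13 at [0.6087 0.1837 0.2843] [1.7997e+02 8.0000e-02 1.3260e+01] F [ 0.3  0.2 -3.1] w 0.023939622219501095 g 29.99897986650467
dp [ -1.   -2.7 119.3] rot [ 0.001  0.001 -0.001] j6 87.3
```

View pics/w2.png

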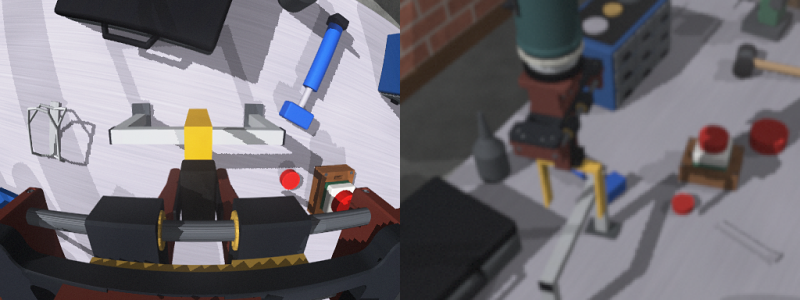

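The wrist view shows the bail's leg and crossbar over the rail bar, which spans (110,132) to (284,132). I check that against my rail position.

```bash
python3 - <<'E'
from h import *
k=400/512
for p in((110,127),(112,143),(280,127),(284,143)): print(p,np.round(wray("w2.npz",p,.15,k),4))
y=np.radians(13.3)
for sx in(1,-1):
  X=np.array([.6087+sx*.043*np.cos(y),.1837+sx*.043*np.sin(y),.188]); print(sx,(proj("side",X)-[100,100])*400/240)
E
```

```text
(110, 127) [0.5983 0.3036 0.15  ]
(112, 143) [0.5764 0.2977 0.15  ]
(280, 127) [0.651  0.0791 0.15  ]
(284, 143) [0.631 0.066 0.15 ]
1 [145.23637776 199.18875115]
-1 [197.89078607 210.52969885]
```

The rail agrees within 7 mm against 30 mm of play each side. I lower the bail.

Request:
servo_tool(
  plan=[
    {"rot":[0,0,0],"dp":[1,0,25],"grip":-1},
    {"rot":[0,0,0],"dp":[1,0,50],"grip":-1},
    {"rot":[0,0,0],"dp":[1,0,75],"grip":-1},
    {"rot":[0,0,0],"dp":[1,0,100],"grip":-1},
    {"rot":[0,0,0],"dp":[1,0,115],"grip":-1},
    {"rot":[0,0,0],"dp":[1,0,122],"grip":-1},
    {"rot":[0,0,0],"dp":[1,0,124],"grip":-1},
    {"rot":[0,0,0],"dp":[1,0,124],"grip":-1},
  ],
)

```text
time_s: 5.9
ee_pos: [0.6103, 0.1843, 0.1611]
tcp_rot: [180.0, -0.0, 13.2]
wrist_force: [-0.2, 0.5, -3.0]
grip_width: 0.0234
gripper_force: 30.0
```

Request:
servo_tool(
  plan=[
    {"rot":[0,0,0],"dp":[0,0,1.5],"grip":-1},
    {"rot":[0,0,0],"dp":[0,0,3],"grip":-1},
    {"rot":[0,0,0],"dp":[0,0,4],"grip":-1},
    {"rot":[0,0,0],"dp":[0,0,4],"grip":-1},
  ],
)

```text
time_s: 6.23
ee_pos: [0.6103, 0.1851, 0.1574]
tcp_rot: [-180.0, -0.1, 13.3]
wrist_force: [-0.2, 0.2, -2.7]
grip_width: 0.024
gripper_force: 30.0
```

Request:
servo_tool(
  plan=[
    {"rot":[0,0,0],"dp":[0,0,1],"grip":-1},
    {"rot":[0,0,0],"dp":[0,0,2],"grip":-1},
    {"rot":[0,0,0],"dp":[0,0,2],"grip":-1},
  ],
)

```text
time_s: 6.48
ee_pos: [0.6101, 0.185, 0.1548]
tcp_rot: [-180.0, -0.0, 13.3]
wrist_force: [0.3, 0.4, -3.6]
grip_width: 0.0238
gripper_force: 30.0
```

Request:
servo_tool(
  plan=[
    {"rot":[0,0,0],"dp":[0,0,0.7],"grip":-1},
    {"rot":[0,0,0],"dp":[0,0,0.7],"grip":-1},
  ],
)

```text
time_s: 6.65
ee_pos: [0.6101, 0.185, 0.1548]
tcp_rot: [-180.0, -0.0, 13.3]
wrist_force: [-1.4, -0.2, 2.7]
grip_width: 0.0237
gripper_force: 30.0
```

The rail now carries the bail, so I open the fingers.

Request:
servo_tool(
  plan=[
    {"rot":[0,0,0],"dp":[0,0,-0.5],"grip":0},
    {"rot":[0,0,0],"dp":[0,0,-0.5],"grip":0},
    {"rot":[0,0,0],"dp":[0,0,-0.5],"grip":0},
    {"rot":[0,0,0],"dp":[0,0,-0.5],"grip":0},
    {"rot":[0,0,0],"dp":[0,0,-0.5],"grip":0},
  ],
)

```text
time_s: 7.07
ee_pos: [0.6102, 0.1849, 0.1546]
tcp_rot: [-180.0, -0.0, 13.3]
wrist_force: [0.2, 0.3, 0.2]
grip_width: 0.0436
gripper_force: 0.0
```

Request:
servo_tool(
  plan=[
    {"rot":[0,0,0],"dp":[0,0,-10],"grip":1},
    {"rot":[0,0,0],"dp":[0,0,-30],"grip":1},
    {"rot":[0,0,0],"dp":[0,0,-55],"grip":1},
    {"rot":[0,0,0],"dp":[0,0,-85],"grip":1},
    {"rot":[0,0,0],"dp":[0,0,-110],"grip":1},
    {"rot":[0,0,0],"dp":[0,0,-110],"grip":1},
  ],
)

```text
time_s: 7.57
ee_pos: [0.6134, 0.1856, 0.2716]
tcp_rot: [180.0, -0.6, 13.3]
wrist_force: [1.1, 0.1, 0.9]
grip_width: 0.0803
gripper_force: 0.0
```

```bash
python3 - <<'E'
from h import *
go([.527,-.1555,.21],14.5)
E
```

```text
t 7.57 at [0.6134 0.1856 0.2716] [179.98  -0.61  13.29] F [1.1 0.1 0.9] w 0.08032037419264211 g 0.0
dp [-163.1  312.1   60. ] rot [ 0.    -0.011 -0.021] j6 87.4
```

Request:
servo_tool(
  plan=[
    {"rot":[0,-0.006,-0.021],"dp":[-163,312,40],"grip":1},
    {"rot":[0,-0.006,-0.021],"dp":[-163,312,40],"grip":1},
    {"rot":[0,-0.006,-0.021],"dp":[-163,312,40],"grip":1},
    {"rot":[0,-0.006,-0.021],"dp":[-163,312,40],"grip":1},
    {"rot":[0,-0.006,-0.021],"dp":[-163,312,40],"grip":1},
    {"rot":[0,-0.006,-0.021],"dp":[-163,312,40],"grip":1},
    {"rot":[0,-0.006,-0.021],"dp":[-163,312,40],"grip":1},
    {"rot":[0,-0.006,-0.021],"dp":[-163,312,40],"grip":1},
  ],
)

```text
time_s: 8.23
ee_pos: [0.5272, -0.1377, 0.2269]
tcp_rot: [-180.0, 0.3, 14.5]
wrist_force: [1.2, -1.3, -0.2]
grip_width: 0.0877
gripper_force: 0.0
```

```bash
python3 - <<'E'
from h import *
go([.527,-.1555,.21],14.5)
E
```

```text
t 8.23 at [ 0.5272 -0.1377  0.2269] [-180.      0.34   14.5 ] F [ 1.2 -1.3 -0.2] w 0.08766990438404003 g 0.0
dp [-4.6 17.2 16.9] rot [-0.     0.006 -0.   ] j6 53.8
```

Request:
servo_tool(
  plan=[
    {"rot":[0,0,0],"dp":[0,5,10],"grip":1},
    {"rot":[0,0,0],"dp":[0,5,10],"grip":1},
    {"rot":[0,0,0],"dp":[0,5,10],"grip":1},
  ],
)

```text
time_s: 8.48
ee_pos: [0.5289, -0.1404, 0.2165]
tcp_rot: [-179.9, 0.4, 14.4]
wrist_force: [-0.2, -0.3, -0.1]
grip_width: 0.0876
gripper_force: 0.0
```

```bash
python3 - <<'E'
from h import *
go([.527,-.1555,.077],14.5)
i=vision.camera_info("wrist"); im=vision.get_image("wrist")
np.savez("w3.npz",**{k:np.array(v) for k,v in i.items()})
s=vision.get_image("side")
m=np.zeros((480,800,3),np.uint8); m[:,:480]=cv2.resize(im[80:240,180:340],(480,480),interpolation=3); m[:,480:]=cv2.resize(s[160:280,170:250],(320,480),interpolation=3)
cv2.imwrite("pics/w3.png",m)
E
```

```text
t 8.48 at [ 0.5289 -0.1404  0.2165] [-179.9    0.4   14.4] F [-0.2 -0.3 -0.1] w 0.08756770250680315 g 0.0
dp [ -4.7  14.4 139.5] rot [-0.002  0.007 -0.002] j6 53.7
```

View pics/w3.png

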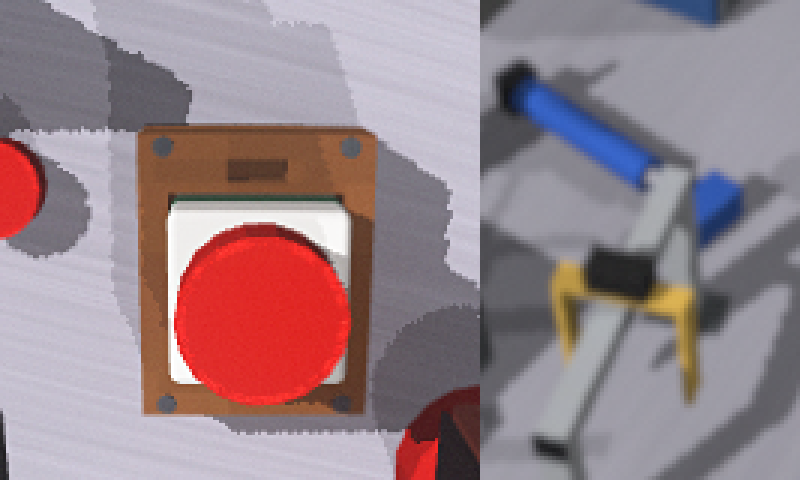

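The bail hangs over the rail with one leg each side of the bar, crossbar at crop (625,285). The cap's top is centred at crop (262,320), about 176 px across.

```bash
python3 - <<'E'
from h import *
np.set_printoptions(precision=4,suppress=True)
P=lambda x,y:(180+x/3-.33,80+y/3-.33)
q=[wray("w3.npz",P(*p),.096,1) for p in((262.5,320),(175,318),(350,318),(262.5,405))];print(np.array(q),np.linalg.norm(q[1]-q[2]))
# side: red blob on jar in side pic for height check
s=cv2.imread("pics/side1.png");h=cv2.cvtColor(s,40);m=cv2.inRange(h,(0,150,60),(8,255,255))|cv2.inRange(h,(172,150,60),(180,255,255));n,l,st,c=cv2.connectedComponentsWithStats(m)
print([(st[i].tolist(),c[i]) for i in range(1,n) if st[i,4]>40])
c0=q[0]; print("side expected centre",proj("side",np.array([c0[0],c0[1],.084])))
st=[wray("w3.npz",P(*p),.038,1) for p in((140,130),(374,130),(365,413),(145,413))];print("stand",np.mean(st,0))
go([c0[0],c0[1],.077],14.5)
E
```

```text
[[ 0.5271 -0.155   0.096 ]
 [ 0.5206 -0.127   0.096 ]
 [ 0.535  -0.1829  0.096 ]
 [ 0.4981 -0.1629  0.096 ]] 0.0578033044803545
[([310, 172, 23, 20, 364], array([320.8736, 181.544 ])), ([280, 176, 17, 15, 206], array([287.733 , 183.0922])), ([264, 217, 12, 11, 111], array([269.3874, 221.8468]))]
side expected centre [286.2465 183.3926]
stand [ 0.5275 -0.1551  0.038 ]
t 8.58 at [ 0.5298 -0.1394  0.2172] [-179.96    0.33   14.55] F [-0.8  0.   0.8] w 0.08751770051955916 g 0.0
dp [ -5.6  14.5 140.2] rot [-0.001  0.006  0.001] j6 53.6
```

The cap diameter comes out at 57.8 mm at z = 0.096, and the side view agrees, so the cap is at (0.527, −0.155). I go down around it.

Request:
servo_tool(
  plan=[
    {"rot":[0,0.005,0],"dp":[-5.5,14.5,10],"grip":1},
    {"rot":[0,0.005,0],"dp":[-5.5,14.5,40],"grip":1},
    {"rot":[0,0.005,0],"dp":[-5.5,14.5,70],"grip":1},
    {"rot":[0,0.005,0],"dp":[-5.5,14.5,95],"grip":1},
    {"rot":[0,0.005,0],"dp":[-5.5,14.5,110],"grip":1},
    {"rot":[0,0.005,0],"dp":[-5.5,14.5,116],"grip":1},
    {"rot":[0,0.005,0],"dp":[-5.5,14.5,116],"grip":1},
    {"rot":[0,0.005,0],"dp":[-5.5,14.5,116],"grip":1},
  ],
)

```text
time_s: 9.25
ee_pos: [0.5279, -0.1556, 0.1017]
tcp_rot: [180.0, 0.0, 14.6]
wrist_force: [-0.7, -0.0, 0.2]
grip_width: 0.0879
gripper_force: 0.0
```

```bash
python3 -c "
from h import *
go([.527,-.155,.078],14.5)"
```

```text
t 9.25 at [ 0.5279 -0.1556  0.1017] [1.7998e+02 1.0000e-02 1.4570e+01] F [-0.7 -0.   0.2] w 0.08785879219009009 g 0.0
dp [-0.7 -0.8 23.7] rot [0.    0.    0.001] j6 51.8
```

Request:
servo_tool(
  plan=[
    {"rot":[0,0,0],"dp":[-0.7,-0.8,10],"grip":1},
    {"rot":[0,0,0],"dp":[-0.7,-0.8,18],"grip":1},
    {"rot":[0,0,0],"dp":[-0.7,-0.8,23.5],"grip":1},
    {"rot":[0,0,0],"dp":[-0.7,-0.8,23.5],"grip":1},
    {"rot":[0,0,0],"dp":[-0.7,-0.8,23.5],"grip":1},
  ],
)

```text
time_s: 9.67
ee_pos: [0.5258, -0.1557, 0.0772]
tcp_rot: [-180.0, 0.1, 14.5]
wrist_force: [-0.5, 0.2, -0.1]
grip_width: 0.0877
gripper_force: 0.0
```

Request:
servo_tool(
  plan=[
    {"rot":[0,0,0],"dp":[0,0,0],"grip":-1},
    {"rot":[0,0,0],"dp":[0,0,0],"grip":-1},
    {"rot":[0,0,0],"dp":[0,0,0],"grip":-1},
    {"rot":[0,0,0],"dp":[0,0,0],"grip":-1},
    {"rot":[0,0,0],"dp":[0,0,0],"grip":-1},
    {"rot":[0,0,0],"dp":[0,0,0],"grip":-1},
    {"rot":[0,0,0],"dp":[0,0,0],"grip":-1},
    {"rot":[0,0,0],"dp":[0,0,0],"grip":-1},
  ],
  squeeze=50,
)

```text
time_s: 10.33
ee_pos: [0.5261, -0.1554, 0.0777]
tcp_rot: [-180.0, 0.1, 14.5]
wrist_force: [-1.1, 2.8, 2.9]
grip_width: 0.0575
gripper_force: 50.0
```

```bash
python3 -c "
from h import *
go([.527,-.155,.078],14.5);print(r.state()['moment'])"
```

```text
t 10.33 at [ 0.5261 -0.1554  0.0777] [-1.7996e+02  5.0000e-02  1.4480e+01] F [-1.1  2.8  2.9] w 0.057541227907450934 g 50.00098862685263
dp [ 1.  -0.2 -0.3] rot [-0.001  0.001 -0.   ] j6 51.8
[0.60877021 0.06183398 0.02606477]
```

The cap is held at 57.5 mm with 50 N. I unscrew it anticlockwise, following the thread's rise.

Request:
servo_tool(
  plan=[
    {"rot":[0,0,-0.06],"dp":[0,0,-0.25],"grip":-1},
    {"rot":[0,0,-0.12],"dp":[0,0,-0.5],"grip":-1},
    {"rot":[0,0,-0.18],"dp":[0,0,-0.75],"grip":-1},
    {"rot":[0,0,-0.24],"dp":[0,0,-1.0],"grip":-1},
    {"rot":[0,0,-0.3],"dp":[0,0,-1.25],"grip":-1},
    {"rot":[0,0,-0.3],"dp":[0,0,-1.25],"grip":-1},
  ],
  squeeze=55,
)

```text
time_s: 10.83
ee_pos: [0.5262, -0.1561, 0.0787]
tcp_rot: [-180.0, 0.1, 31.8]
wrist_force: [-0.3, -0.3, 0.1]
grip_width: 0.0572
gripper_force: 55.0
```

```bash
python3 -c "
from h import *
go([.527,-.155,.078],14.5);print(r.state()['moment'])"
```

```text
t 10.83 at [ 0.5262 -0.1561  0.0787] [-1.80e+02  6.00e-02  3.18e+01] F [-0.3 -0.3  0.1] w 0.05724450725565838 g 54.99897393397987
dp [ 1.2 -0.5  0.7] rot [0.    0.001 0.302] j6 34.5
[ 0.05319973 -0.00358158  0.05723846]
```

Request:
servo_tool(
  plan=[
    {"rot":[0,0,-0.08],"dp":[0,0,-0.35],"grip":-1},
    {"rot":[0,0,-0.16],"dp":[0,0,-0.7],"grip":-1},
    {"rot":[0,0,-0.24],"dp":[0,0,-1.0],"grip":-1},
    {"rot":[0,0,-0.32],"dp":[0,0,-1.35],"grip":-1},
  ],
)

```text
time_s: 11.17
ee_pos: [0.5259, -0.1557, 0.0798]
tcp_rot: [-179.9, 0.1, 50.1]
wrist_force: [-0.0, 0.8, -2.3]
grip_width: 0.0575
gripper_force: 55.0
```

```bash
python3 -c "
from h import *
go([.527,-.155,.078],14.5);print(r.state()['moment'])"
```

```text
t 11.17 at [ 0.5259 -0.1557  0.0798] [-1.7993e+02  6.0000e-02  5.0110e+01] F [-0.   0.8 -2.3] w 0.057539949714818815 g 54.99766076914966
dp [1.3 0.4 1.8] rot [-0.001  0.001  0.622] j6 16.2
[ 0.13205721 -0.12416135  0.00945697]
```

Request:
servo_tool(
  plan=[
    {"rot":[0,0,-0.08],"dp":[0,0,-0.35],"grip":-1},
    {"rot":[0,0,-0.16],"dp":[0,0,-0.7],"grip":-1},
    {"rot":[0,0,-0.24],"dp":[0,0,-1.0],"grip":-1},
    {"rot":[0,0,-0.32],"dp":[0,0,-1.35],"grip":-1},
    {"rot":[0,0,-0.4],"dp":[0,0,-1.7],"grip":-1},
  ],
)

```text
time_s: 11.58
ee_pos: [0.5256, -0.1555, 0.0815]
tcp_rot: [-179.9, 0.0, 73.0]
wrist_force: [-0.1, 1.9, -1.0]
grip_width: 0.0576
gripper_force: 55.0
```

```bash
python3 -c "
from h import *
go([.527,-.155,.078],14.5);print(r.state()['moment'])"
```

```text
t 11.58 at [ 0.5256 -0.1555  0.0815] [-1.7987e+02  1.0000e-02  7.3030e+01] F [-0.1  1.9 -1. ] w 0.05760528479100648 g 54.99808053486049
dp [0.9 1.2 3.4] rot [-2.000e-03  1.000e-03  1.022e+00] j6 -6.7
[ 0.20293823  0.01337671 -0.02083203]
```

Request:
servo_tool(
  plan=[
    {"rot":[0,0,-0.08],"dp":[0,0,-0.35],"grip":-1},
    {"rot":[0,0,-0.16],"dp":[0,0,-0.7],"grip":-1},
    {"rot":[0,0,-0.24],"dp":[0,0,-1.0],"grip":-1},
    {"rot":[0,0,-0.32],"dp":[0,0,-1.35],"grip":-1},
    {"rot":[0,0,-0.4],"dp":[0,0,-1.7],"grip":-1},
    {"rot":[0,0,-0.48],"dp":[0,0,-2.0],"grip":-1},
    {"rot":[0,0,-0.54],"dp":[0,0,-2.3],"grip":-1},
    {"rot":[0,0,-0.54],"dp":[0,0,-2.3],"grip":-1},
  ],
)

```text
time_s: 12.25
ee_pos: [0.5252, -0.1554, 0.0838]
tcp_rot: [-179.9, -0.1, 103.9]
wrist_force: [-1.2, 1.1, -0.8]
grip_width: 0.058
gripper_force: 55.0
```

Request:
servo_tool(
  plan=[
    {"rot":[0,0,0],"dp":[0,0,-1],"grip":-1},
    {"rot":[0,0,0],"dp":[0,0,-2],"grip":-1},
    {"rot":[0,0,0],"dp":[0,0,-3],"grip":-1},
    {"rot":[0,0,0],"dp":[0,0,-3],"grip":-1},
  ],
)

```text
time_s: 12.58
ee_pos: [0.5261, -0.1559, 0.0873]
tcp_rot: [-179.9, -0.0, 103.8]
wrist_force: [-1.3, 1.7, -0.3]
grip_width: 0.0577
gripper_force: 55.0
```

```bash
python3 -c "
from h import *
go([.527,-.155,.078],14.5);print(r.state()['moment'])"
```

```text
t 12.58 at [ 0.5261 -0.1559  0.0873] [-179.94   -0.    103.8 ] F [-1.3  1.7 -0.3] w 0.0577088725039188 g 54.999719224870205
dp [0.6 1.1 9.3] rot [-1.000e-03  1.000e-03  1.559e+00] j6 -37.5
[0.14014604 0.2411784  0.00481092]
```

The downward load is only about the cap's weight, so the thread has let go. I lift straight up to about 2 cm above the mouth.

Request:
servo_tool(
  plan=[
    {"rot":[0,0,0],"dp":[0,0,-4],"grip":-1},
    {"rot":[0,0,0],"dp":[0,0,-8],"grip":-1},
    {"rot":[0,0,0],"dp":[0,0,-14],"grip":-1},
    {"rot":[0,0,0],"dp":[0,0,-20],"grip":-1},
    {"rot":[0,0,0],"dp":[0,0,-26],"grip":-1},
    {"rot":[0,0,0],"dp":[0,0,-28.5],"grip":-1},
    {"rot":[0,0,0],"dp":[0,0,-28.5],"grip":-1},
    {"rot":[0,0,0],"dp":[0,0,-28.5],"grip":-1},
  ],
)

```text
time_s: 13.25
ee_pos: [0.5264, -0.1559, 0.116]
tcp_rot: [-180.0, 0.0, 103.9]
wrist_force: [0.3, -0.2, -0.8]
grip_width: 0.0573
gripper_force: 55.0
```

```bash
python3 - <<'E'
from h import *
go([.527,-.155,.116],103.8)
s=vision.get_image("side")
cv2.imwrite("pics/fin.png",np.hstack([cv2.resize(s[140:230,250:330],(480,540),interpolation=3),cv2.resize(s[180:300,170:240],(315,540),interpolation=3)]))
I0=proj("side",np.array([[.527,-.155,z] for z in(.09,.11,.134)]));print((I0-[250,140])*6)
E
```

```text
t 13.25 at [ 0.5264 -0.1559  0.116 ] [-1.7998e+02  2.0000e-02  1.0386e+02] F [ 0.3 -0.2 -0.8] w 0.05727805080460292 g 54.99975702725351
dp [ 0.7  0.8 -0. ] rot [-0.     0.     0.001] j6 -37.5
[[218.38291777 252.25374608]
 [220.66189876 224.53870919]
 [223.46650423 190.43147251]]
```

View pics/fin.png

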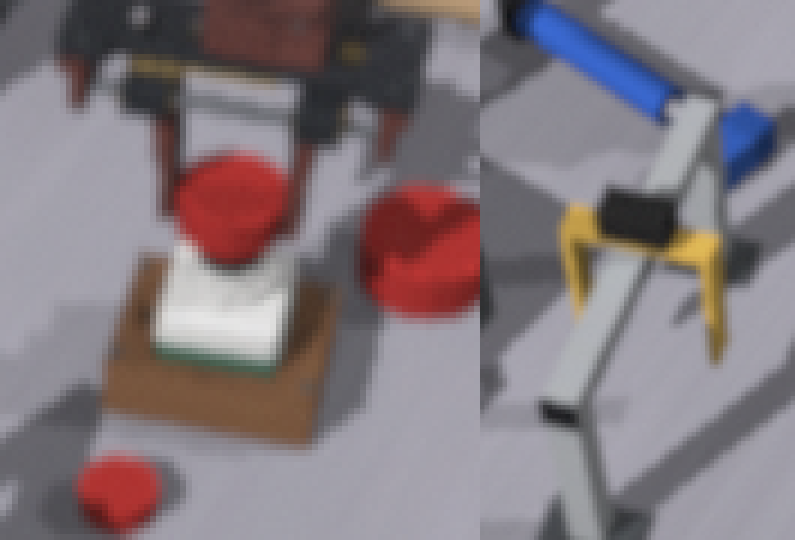

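The cap is level in the fingers at crop (233,207), where it was expected. The jar is seated in the stand at (225,310), and the bail hangs on the rail at (645,240). I hand the job in.

```bash
python3 -c "
from rig import r
print(r.sign_off())"
```

```text
the job is handed in; nothing more can be done
None
```

The job is handed in at about 13 s of the 64 s allowed: the bail hangs over the rail, the jar is in its stand, and the unscrewed cap is held level about 2 cm above the mouth; the verdict was not shown.

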